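# Put the scale's check weights back in their tray in order of size

## Robot

A 7-joint arm with a two-finger parallel gripper is mounted at the origin on the work surface. World frame = base frame: x ahead of the robot, y to its left, z up, the work surface at z = 0. Lengths are in m, angles in rad, forces in N, time in s.
With the tool pointing down it reaches from about 0.4 to 0.85 m from the base axis. Payload 4.4 kg.
Tool frame: the origin (TCP) lies midway between the tips of the shut fingers; the grasp point (between the pads) lies 19 mm behind it; x points along the fingers, y is the direction in which the jaws open and shut, and the axes are right-handed (so a half turn about x gives the same grasp; the last joint's range is limited). The gripper opens to 94 mm and grips with 3 to 60 N. Pads are 16 mm wide; open, the fingers measure 119 mm over their backs; the gripper's body (75 mm by 177 mm) begins 78 mm behind the grasp point.
Start: joints at [1.154, 0.628, 0.038, 1.517, -0.027, 0.996, -0.02], TCP at [0.223, -0.61, 0.205] pointing down, gripper open.
Joint ranges: [-3.06, 3.06], [-0.37, 2.12], [-1.25, 1.32], [0.18, 2.47], [-1.1, 4.24], [0.23, 1.98], [-2.94, 2.94]. Speed limits (rad/s): [2.57, 2.57, 3.14, 3.14, 3.14, 3.14, 3.14].

## Interface

Orientations are given as a rotation vector (axis times angle).
In Python, from plant import r, grab_frame, camera_info gives the robot as it stands.
- The arm moves only by the shell command python3 -m handwheel 'ROWS' [FORCE]. ROWS is JSON, a list of rows, each a list of 5 numbers: the opening in per cent of the stroke, from 0 (shut) to 100 (fully open), then the shift along the tool's x, y, z in m, then the turn about the tool's x in degrees. A call has 1 to 20 rows; each row is the pose to reach, as a shift and turn from the pose commanded when the call began, along the tool's axes at that moment; what a row does not reach only later rows make up. A row lasts 1/10 s, in which the tool goes at most 50 mm and 8.59 degrees, less where a joint would pass 70% of its speed; a pose out of reach is approached as far as the arm can. A call with a gripper value outside its range is refused whole. The fingers move at their own pace and stop on an object; FORCE is the grip in N (left out, the last holds). Time passes only in rows, so rows that repeat a pose let the fingers close. It gives the time, the measured TCP pose, the force and the opening at its end, in the units of the state.
- r.get_obs(): the state, without advancing time (a new reading comes with each control period).
- grab_frame(name): name is "scene" or "top" or "wrist"; returns the picture (420x560x3 uint8, red, green, blue); there is no depth.
- camera_info(name): a dict with "vfov" (degrees; the focal length in pixels is half the picture's height over the tangent of half this angle, whatever the lens; pixels are square), "cx", "cy" (the principal point, pixels), "position" and "attitude" of the camera in the world; the wrist camera has in their place "mount" (4x4, takes a point from camera to tool coordinates, whose origin is the TCP and whose axes are the tool frame's). Camera axes: x right, y down, z forward; pixel columns grow to the right and rows downward; lengths in m; the calibration is good to about 2 mm. A picture is of the moment at which its call begins: read the wrist's pose just before it. camera_info takes no time and is no camera call.
- r.job_done(): hands the job in, once; it reports no verdict.
The state is a dict: "time": time; "joint_pos": joint angles; "joint_vel": joint speeds; "joint_torque": joint torques, N m; "ee_pos": TCP position; "tcp_rot": TCP orientation; "wrist_force": force on the tool from outside, world axes, zero at the start; "torque": the same for the moment, N m; "gripper_width": finger opening in m.
Only numpy, scipy, OpenCV 4.12 (cv2) and the standard library are available. Lean on these libraries where they do the work, as an engineer would, in place of code of your own. Each camera call takes 0.05 s, during which the arm holds its last target.

## Task

The scale check is finished: take the four brass check weights off the pan and put them back in their wooden tray, standing upright in order of size, from the smallest weight in the narrowest compartment to the largest in the widest. Set each weight down without dropping it, and leave the jar of nut butter where it is.

Things in the scene. Friction and masses are not known exactly. Their poses are not given: they have to be found in the camera images.
- weight_50: 50 g check weight, the smallest of four: an upright brass cylinder 18 mm across and 21 mm high, with a knob 12 mm across on a short neck above it, 30 mm high in all. Origin at the centre of its underside, z up along its axis. At the start it stands on the scale's pan, its centre at least 60 mm from the next weight's.
- weight_100: 100 g check weight, the second smallest of four: an upright brass cylinder 22 mm across and 28 mm high, with a knob 15 mm across on a short neck above it, 38 mm high in all. Origin at the centre of its underside, z up along its axis. At the start it stands on the scale's pan, its centre at least 60 mm from the next weight's.
- weight_200: 200 g check weight, the second largest of four: an upright brass cylinder 28 mm across and 36 mm high, with a knob 19 mm across on a short neck above it, 47 mm high in all. Origin at the centre of its underside, z up along its axis. At the start it stands on the scale's pan, its centre at least 60 mm from the next weight's.
- weight_500: 500 g check weight, the largest of four: an upright brass cylinder 38 mm across and 47 mm high, with a knob 25 mm across on a short neck above it, 63 mm high in all. Origin at the centre of its underside, z up along its axis. At the start it stands on the scale's pan, its centre at least 60 mm from the next weight's.
- place_50: narrowest of the four compartments of the wooden weight tray, for the smallest weight: inside 38 mm along the row (this body's x) and 78 mm across it (its y). Origin at the centre of its felt floor, 8 mm above the bench; the walls and dividers, 6 mm thick, rise 14 mm above the felt. The compartments lie side by side in order of width along x, the widest at the +x end. The tray (232 by 90 mm, 22 mm high) is fixed to the bench and may be turned any way round.
- place_100: second narrowest of the four compartments of the wooden weight tray, for the second smallest weight: inside 44 mm along the row (this body's x) and 78 mm across it (its y). Origin at the centre of its felt floor, 8 mm above the bench; the walls and dividers, 6 mm thick, rise 14 mm above the felt. The compartments lie side by side in order of width along x, the widest at the +x end. The tray (232 by 90 mm, 22 mm high) is fixed to the bench and may be turned any way round.
- place_200: second widest of the four compartments of the wooden weight tray, for the second largest weight: inside 54 mm along the row (this body's x) and 78 mm across it (its y). Origin at the centre of its felt floor, 8 mm above the bench; the walls and dividers, 6 mm thick, rise 14 mm above the felt. The compartments lie side by side in order of width along x, the widest at the +x end. The tray (232 by 90 mm, 22 mm high) is fixed to the bench and may be turned any way round.
- place_500: widest of the four compartments of the wooden weight tray, for the largest weight: inside 66 mm along the row (this body's x) and 78 mm across it (its y). Origin at the centre of its felt floor, 8 mm above the bench; the walls and dividers, 6 mm thick, rise 14 mm above the felt. The compartments lie side by side in order of width along x, the widest at the +x end. The tray (232 by 90 mm, 22 mm high) is fixed to the bench and may be turned any way round.
- scale: bench scale, white, fixed to the bench; origin on the bench under the centre of its flat steel pan. The pan is 205 mm along x, 250 mm along y, its top 105 mm above the bench (rigid, it does not sink). The housing reaches from 195 mm towards -x (display and keys, up to 100 mm high) to 105 mm towards +x and 125 mm to either side.
- jar: closed jar of nut butter with a white lid, 72 mm across, 75 mm high, loose on the bench beyond the scale and tray; origin at the centre of its underside. Not part of the job.
Mind the look-alikes: they are no part of the job. Leave any blue or red look-alike of the weight_200 alone.

How it is judged:
By the outcome, as a careful person would: the job done as asked, in the order asked, and still so for the second after the job is handed in, with the robot touching nothing.
It also fails if it takes over 128 s, if anything falls off the work surface, if the arm or the gripper's body presses on something with over 40 N, if the wrist force passes 120 N, or if a joint passes its speed limit or range.

## Working session

There is one attempt and no reset: what is moved stays moved. The work goes in short steps, Python scripts to look and compute and a shell command to move; the robot and the scene stay as the last step left them, time stands still between calls to the robot, and variables do not carry over. Pictures are saved under pics/ and viewed, and the job is handed in when it is done.

```bash
ls; mkdir -p pics; python3 - <<'E'
from plant import r, grab_frame, camera_info
import cv2
print(r.get_obs())
for n in ["scene","top","wrist"]:
    print(n,camera_info(n))
    cv2.imwrite(f"pics/{n}0.png",cv2.cvtColor(grab_frame(n),cv2.COLOR_RGB2BGR))
E
```

```text
pics
{'time': 0.0, 'joint_pos': array([ 1.15420659,  0.62932176,  0.03841834,  1.51833957, -0.02698657,
        0.99630386, -0.02001607]), 'joint_vel': array([-0.00059645, -0.00054756, -0.00083166, -0.00072461,  0.00108347,
        0.00109632,  0.00083546]), 'joint_torque': array([ 4.73639670e-05, -5.49717772e+01,  1.14309389e+00, -1.86628693e+01,
       -5.23434416e-02,  2.37072702e-02,  1.62120318e-04]), 'ee_pos': array([ 0.22317673, -0.60978555,  0.20457859]), 'tcp_rot': array([ 2.0310039 ,  0.36188101, -2.03171256]), 'wrist_force': array([-0.90857151, -0.29565477, -0.25819252]), 'torque': array([-0.01329517,  0.0724417 ,  0.0297542 ]), 'gripper_width': 0.0942025342460127}
scene {'vfov': 57.240081190301346, 'cx': 279.2411822026838, 'cy': 210.60721019970313, 'position': array([ 0.95218886, -0.28548446,  0.6637776 ]), 'attitude': array([-2.28816215, -1.03617637,  0.36064064])}
top {'vfov': 45.07094571787617, 'cx': 284.9838187638609, 'cy': 211.56237694063734, 'position': array([0.40437239, 0.03012318, 1.1863989 ]), 'attitude': array([-2.11762772,  2.11538761, -0.19681379])}
wrist {'vfov': 70.87274375545118, 'cx': 279.76983736384693, 'cy': 209.54164987361472, 'mount': array([[ 1.07144865e-03, -2.44930809e-01,  9.69539969e-01,
        -1.80264827e-01],
       [ 9.99999026e-01,  1.12986533e-03, -8.19676138e-04,
         5.37882162e-04],
       [-8.94685654e-04,  9.69539902e-01,  2.44931781e-01,
        -7.19412093e-02],
       [ 0.00000000e+00,  0.00000000e+00,  0.00000000e+00,
         1.00000000e+00]])}
```

View pics/scene0.png

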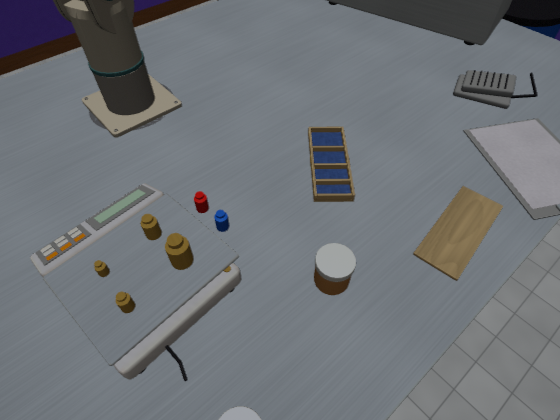

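View pics/top0.png

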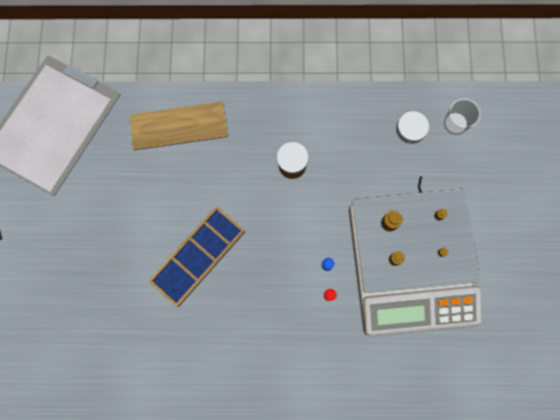

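View pics/wrist0.png

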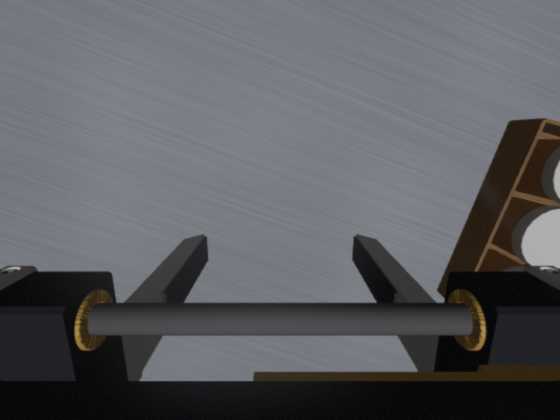

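```bash
cat > h.py <<'E'
from plant import r, grab_frame, camera_info
import cv2, numpy as np
from scipy.spatial.transform import Rotation as R
def cam(n, ob=None):
    c=camera_info(n); f=210/np.tan(np.radians(c['vfov'])/2)
    if n=='wrist':
        ob=ob or r.get_obs(); T=np.eye(4);T[:3,:3]=R.from_rotvec(ob['tcp_rot']).as_matrix();T[:3,3]=ob['ee_pos']
        M=T@np.array(c['mount']); return f,c['cx'],c['cy'],M[:3,3],M[:3,:3]
    return f,c['cx'],c['cy'],np.array(c['position']),R.from_rotvec(c['attitude']).as_matrix()
def proj(C,p):
    f,cx,cy,t,A=C; q=A.T@(np.array(p)-t); return np.array([cx+f*q[0]/q[2],cy+f*q[1]/q[2]])
def onz(C,u,v,z):
    f,cx,cy,t,A=C; d=A@np.array([(u-cx)/f,(v-cy)/f,1]); return t+d*(z-t[2])/d[2]
def save(n,name,crop=None,s=1):
    ob=r.get_obs(); im=cv2.cvtColor(grab_frame(n),cv2.COLOR_RGB2BGR)
    cv2.imwrite(f'pics/{name}_full.png',im)
    if crop: x0,y0,x1,y1=crop; im=cv2.resize(im[y0:y1,x0:x1],None,fx=s,fy=s,interpolation=cv2.INTER_CUBIC)
    cv2.imwrite(f'pics/{name}.png',im); return ob
E
python3 - <<'E'
from h import *
C=cam('top');S=cam('scene')
for n,u,v,z in [('w500',393,216,.168),('w200',398,257,.152),('w100',442,213,.143),('w50',444,251,.135),('blue',328,263,.047),('red',330,294,.047),('jar',292,157,.075),('lid2',413,126,.075),('base',0,0,0)]:
    p=onz(C,u,v,z);print(n,p.round(3),proj(S,p).round(0))
for u,v in [(216,208),(244,234),(178,305),(151,281)]: p=onz(C,u,v,.022);print(p.round(3),proj(S,p).round(0))
for u,v in [(352,199),(464,188),(479,285),(362,295)]: p=onz(C,u,v,.105);print(p.round(3),proj(S,p).round(0))
print(proj(C,[0,0,0]),proj(S,[0,0,0]),proj(C,[.223,-.61,.2]))
im=cv2.imread('pics/top0.png'); cv2.imwrite('pics/a.png',cv2.resize(im[180:340,340:490],None,fx=3.7,fy=3.7,interpolation=2))
cv2.imwrite('pics/b.png',cv2.resize(im[195:315,140:260],None,fx=5,fy=5,interpolation=2))
im=cv2.imread('pics/scene0.png'); cv2.imwrite('pics/c.png',cv2.resize(im[180:360,40:260],None,fx=3.3,fy=3.3,interpolation=2))
cv2.imwrite('pics/d.png',cv2.resize(im[115:215,290:370],None,fx=6,fy=6,interpolation=2))
E
```

```text
w500 [ 0.594 -0.183  0.168] [178. 237.]
w200 [ 0.512 -0.193  0.152] [148. 216.]
w100 [ 0.605 -0.29   0.143] [123. 292.]
w50 [ 0.527 -0.292  0.135] [100. 260.]
blue [ 0.509 -0.058  0.047] [221. 211.]
red [ 0.441 -0.061  0.047] [200. 193.]
jar [0.749 0.023 0.075] [335. 258.]
lid2 [ 0.823 -0.256  0.075] [235. 407.]
base [1.2   0.785 0.   ] [722. 211.]
[0.641 0.202 0.022] [353. 192.]
[0.579 0.135 0.022] [311. 192.]
[0.416 0.281 0.022] [308. 127.]
[0.47  0.346 0.022] [341. 126.]
[ 0.644 -0.108  0.105] [239. 252.]
[ 0.669 -0.353  0.105] [111. 361.]
[ 0.458 -0.371  0.105] [ 43. 270.]
[ 0.437 -0.124  0.105] [167. 188.]
[302.86972329 502.5060943 ] [132.63011496 103.69931215] [637.88814334 411.94604041]
```

View pics/a.png

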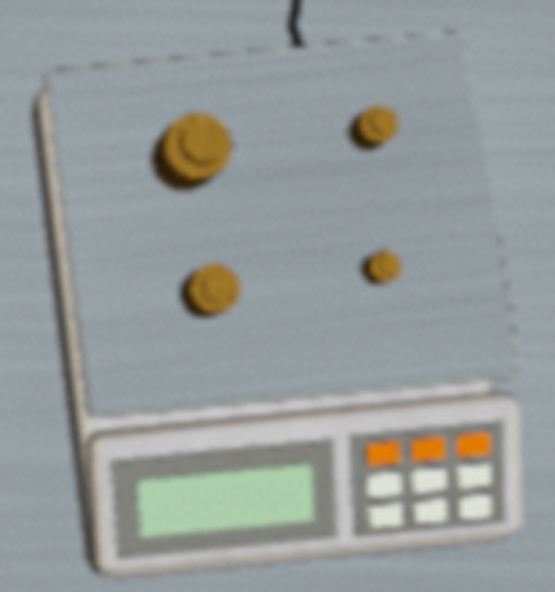

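View pics/b.png

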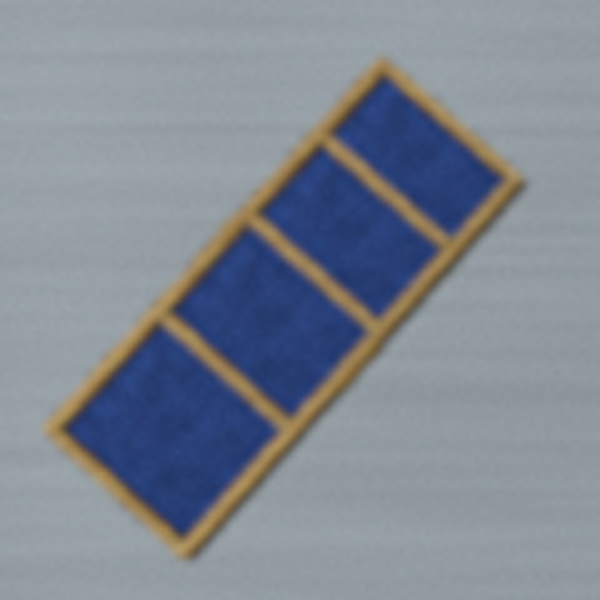

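View pics/c.png

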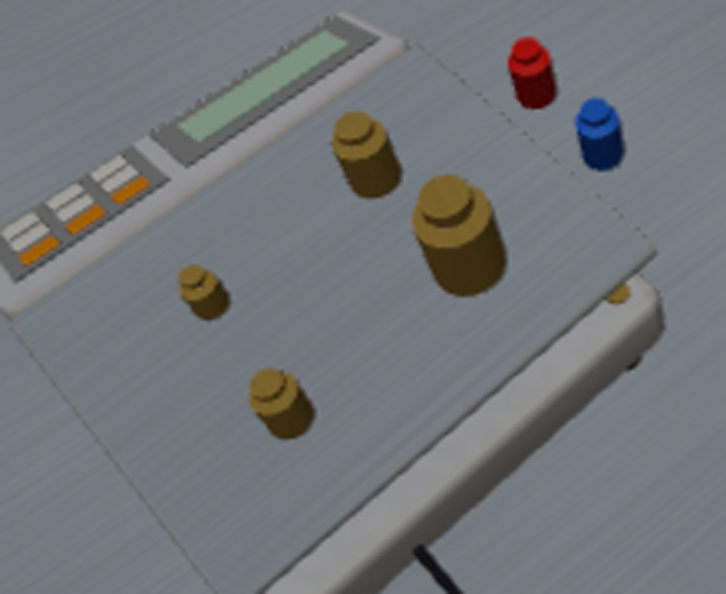

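View pics/d.png

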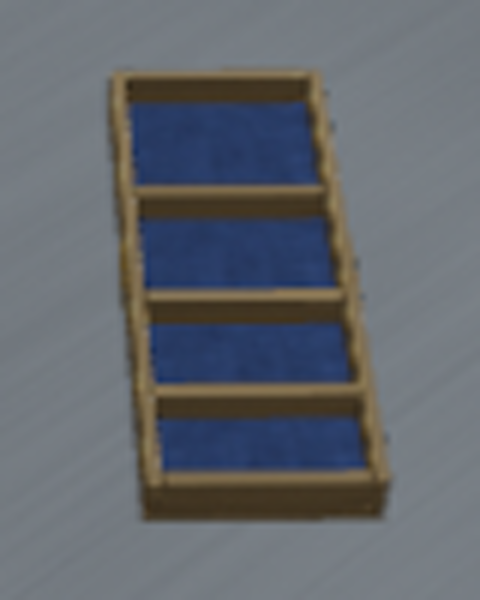

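```bash
cat > fit.py <<'E'
from h import *
from scipy.optimize import least_squares
C=cam('top');S=cam('scene')
ca=lambda u,v,s,x,y:np.array([(u+.5)/s-.5+x,(v+.5)/s-.5+y])
W={'500':((203,143),(446,198),.168),'200':((213,288),(356,127),.152),'100':((379,125),(270,383),.143),'50':((384,266),(194,276),.135)}
P={}
for k,(a,b,z) in W.items():
    ua=ca(*a,3.7,340,180);ub=ca(*b,3.3,40,180)
    f=lambda p:np.r_[proj(C,[*p,z])-ua,proj(S,[*p,z])-ub]
    s=least_squares(f,[.5,-.2]);P[k]=s.x;print(k,s.x.round(4),s.fun.round(1),'top',onz(C,*ua,z)[:2].round(4),'scene',onz(S,*ub,z)[:2].round(4))
A=[ca(*q,5,140,195) for q in [(383,58),(525,182),(188,558),(45,428)]]
B=[ca(*q,6,290,115) for q in [(386,483),(143,485),(112,72),(322,72)]]
L=[(-.116,-.045),(-.116,.045),(.116,.045),(.116,-.045)]
def pts(p,sg):
    c,s=np.cos(p[2]),np.sin(p[2]);return [np.array([p[0]+c*x-s*y*sg,p[1]+s*x+c*y*sg,.022]) for x,y in L]
for sg in (1,-1):
    f=lambda p:np.concatenate([np.r_[proj(C,q)-a,proj(S,q)-b] for q,a,b in zip(pts(p,sg),A,B)])
    s=least_squares(f,[.53,.24,2.4]);print('tray',sg,s.x.round(4),s.cost,s.fun.round(1))
    if sg==1 or s.cost<best[0]: best=(s.cost,s.x)
t=best[1];c,s=np.cos(t[2]),np.sin(t[2])
# compartment centres
x=-.116+.006
for k,w in (('50',.038),('100',.044),('200',.054),('500',.066)):
    m=x+w/2;x+=w+.006;P['p'+k]=t[:2]+m*np.array([c,s]);print('place',k,P['p'+k].round(4))
np.savez('P.npz',yaw=t[2],**P)
E
python3 fit.py; python3 - <<'E'
from h import *
o=r.get_obs();print(R.from_rotvec(o['tcp_rot']).as_matrix().round(4))
E
```

```text
500 [ 0.5924 -0.1872] [ 0.8 -1.4 -0.2 -1.4] top [ 0.5896 -0.1854] scene [ 0.5949 -0.1884]
200 [ 0.5134 -0.1942] [ 1.5 -1.1  0.4 -1.7] top [ 0.5112 -0.1911] scene [ 0.5162 -0.1964]
100 [ 0.6081 -0.2937] [ 1.4 -1.7  0.  -1.6] top [ 0.6046 -0.2906] scene [ 0.6104 -0.2949]
50 [ 0.5279 -0.2947] [ 1.6 -1.2  0.4 -1.5] top [ 0.5254 -0.2912] scene [ 0.5302 -0.2964]
tray 1 [0.5301 0.2415 2.4249] 2.758138692343435 [ 0.8 -0.9  0.4 -0.6  0.8 -0.9 -0.2 -0.7 -0.3  0.2 -0.2 -0.7 -0.2 -0.1
 -0.2 -0.8]
tray -1 [0.5293 0.2428 2.438 ] 5813.977629156255 [ 28.4  23.7 -39.8  -0.7 -28.8 -25.6  41.6  -1.6 -29.1 -25.1  34.3  -1.4
  28.4  26.8 -35.7  -0.9]
place 50 [0.5987 0.1817]
place 100 [0.5632 0.2126]
place 200 [0.5218 0.2487]
place 500 [0.472  0.2921]
[[-5.000e-04  3.437e-01 -9.391e-01]
 [ 1.300e-03 -9.391e-01 -3.437e-01]
 [-1.000e+00 -1.400e-03  0.000e+00]]
```

```bash
python3 -m handwheel '[[100,-0.04,0,0,0],[100,-0.075,-0.005,-0.015,-8],[100,-0.075,-0.02,-0.045,-16],[100,-0.075,-0.04,-0.075,-24],[100,-0.075,-0.06,-0.11,-32],[100,-0.075,-0.08,-0.145,-40],[100,-0.075,-0.1,-0.18,-48],[100,-0.075,-0.12,-0.215,-56],[100,-0.075,-0.14,-0.25,-64],[100,-0.075,-0.155,-0.285,-72],[100,-0.075,-0.17,-0.32,-80],[100,-0.075,-0.19,-0.355,-88],[100,-0.075,-0.205,-0.39,-96],[100,-0.075,-0.22,-0.42,-104],[100,-0.075,-0.232,-0.444,-112],[100,-0.075,-0.232,-0.444,-118.8],[100,-0.075,-0.232,-0.444,-118.8],[100,-0.075,-0.232,-0.444,-118.8]]' 40
python3 - <<'E'
from h import *
o=save('wrist','w1');print(R.from_rotvec(o['tcp_rot']).as_matrix().round(4),o['ee_pos'],o['time'],o['joint_pos'])
E
```

```text
time: 1.95
ee_pos: [0.5601, -0.2407, 0.2801]
tcp_rot: [0.564, 1.497, -0.565]
wrist_force: [0.2, -0.7, 0.4]
gripper_width: 0.0945
[[-9.000e-04  6.603e-01  7.510e-01]
 [-2.000e-04  7.510e-01 -6.603e-01]
 [-1.000e+00 -8.000e-04 -6.000e-04]] [ 0.56005008 -0.24072078  0.28009438] 1.95 [ 0.68960687  0.5435709  -0.54091117  1.5259115   0.29580886  1.15527219
  0.94164764]
```

View pics/w1.png

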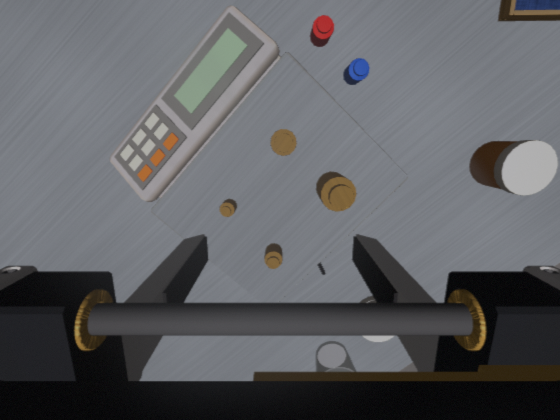

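```bash
python3 - <<'E'
from h import *
im=cv2.imread('pics/w1.png'); cv2.imwrite('pics/w1c.png',cv2.resize(im[110:280,200:370],None,fx=3.5,fy=3.5,interpolation=2))
E
```

```text
(no output)
```

View pics/w1c.png

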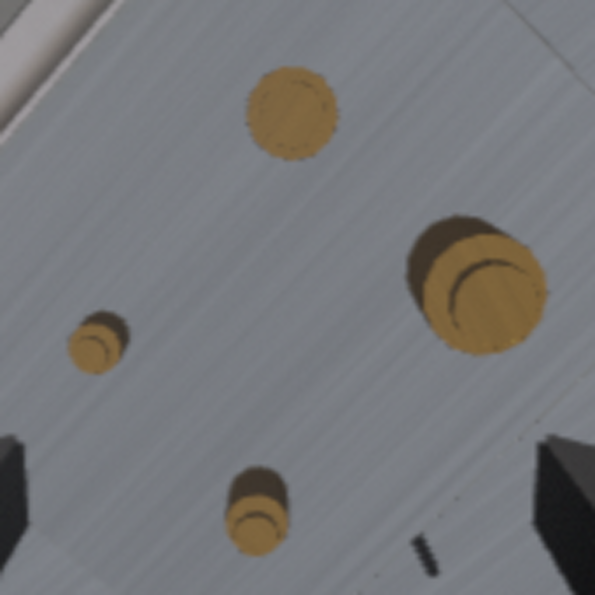

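```bash
python3 - <<'E'
from h import *
P=np.load('P.npz');Cw=cam('wrist')
ca=lambda u,v,s,x,y:np.array([(u+.5)/s-.5+x,(v+.5)/s-.5+y])
for n,u,v,z in [('500sh',485,294,.152),('500kn',497,305,.168),('200',293,113,.141),('100sh',257,524,.133),('100kn',257,534,.143),('50sh',95,347,.126),('50kn',94,352,.135)]:
    p=onz(Cw,*ca(u,v,3.5,200,110),z);k=n.split('s')[0].split('k')[0];print(n,p.round(4),'prev',P[k].round(4))
E
```

```text
500sh [ 0.5943 -0.1872  0.152 ] prev [ 0.5924 -0.1872]
500kn [ 0.5946 -0.187   0.168 ] prev [ 0.5924 -0.1872]
200 [ 0.5156 -0.1958  0.141 ] prev [ 0.5134 -0.1942]
100sh [ 0.6108 -0.2951  0.133 ] prev [ 0.6081 -0.2937]
100kn [ 0.6103 -0.2944  0.143 ] prev [ 0.6081 -0.2937]
50sh [ 0.5297 -0.2956  0.126 ] prev [ 0.5279 -0.2947]
50kn [ 0.5302 -0.2943  0.135 ] prev [ 0.5279 -0.2947]
```

```bash
cat > go.py <<'E'
import sys
from h import *
o=r.get_obs();A=R.from_rotvec(o['tcp_rot']).as_matrix()
g=np.array(list(map(float,sys.argv[1:4])))
print('tcp',o['ee_pos'].round(4),'shift',(A.T@(g-o['ee_pos'])).round(4),'w',o['gripper_width'],o['time'])
E
python3 go.py 0.530 -0.295 0.109
```

```text
tcp [ 0.56   -0.2409  0.2802] shift [ 0.1713 -0.0603  0.0132] w 0.0939504230158713 2.0
```

```bash
python3 -m handwheel '[[45,0,-0.02,0.004,0],[45,0.02,-0.045,0.01,0],[45,0.06,-0.06,0.013,0],[45,0.09,-0.06,0.013,0],[45,0.115,-0.06,0.013,0],[45,0.13,-0.06,0.013,0],[45,0.13,-0.06,0.013,0]]' 40
python3 - <<'E'
from h import *
o=save('wrist','w2',(160,100,400,340),2.4);print(o['ee_pos'].round(4),o['gripper_width'])
E
```

```text
time: 2.7
ee_pos: [0.5287, -0.2941, 0.1483]
tcp_rot: [0.564, 1.501, -0.564]
wrist_force: [0.0, 0.1, -0.1]
gripper_width: 0.0436
[ 0.5287 -0.2941  0.1483] 0.04361015790358189
```

View pics/w2.png

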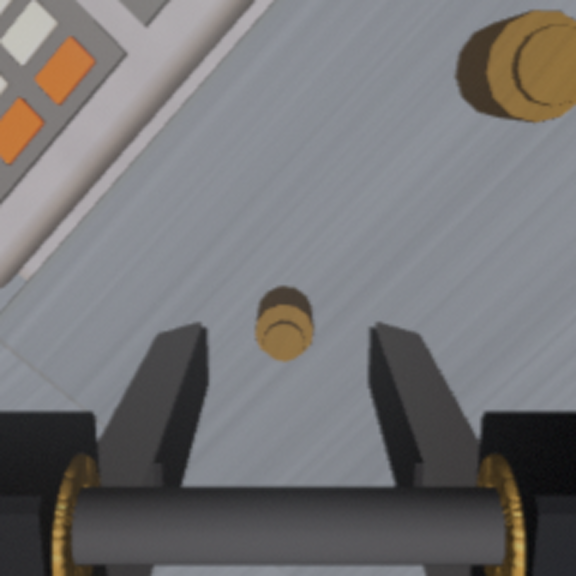

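```bash
python3 - <<'E'
from h import *
C=cam('wrist')
print(onz(C,160+285/2.4,100+343/2.4,.135),onz(C,160+285/2.4,100+332/2.4,.126))
E
python3 go.py 0.530 -0.295 0.109
```

```text
[ 0.53253972 -0.29638687  0.135     ] [ 0.53237139 -0.29628501  0.126     ]
tcp [ 0.5299 -0.2943  0.1498] shift [ 0.0408 -0.0005  0.0006] w 0.04247692666335758 2.75
```

```bash
python3 -m handwheel '[[45,0.015,0,0.002,0],[45,0.028,0,0.002,0],[45,0.037,0,0.002,0],[45,0.041,0,0.002,0],[45,0.041,0,0.002,0],[12,0.041,0,0.002,0],[12,0.041,0,0.002,0],[12,0.041,0,0.002,0],[12,0.041,0,0.002,0],[12,0.041,0,0.002,0],[12,0.041,0,0.002,0]]' 30
python3 go.py 0.532 -0.296 0.109
```

```text
time: 3.85
ee_pos: [0.5327, -0.2953, 0.1099]
tcp_rot: [0.561, 1.496, -0.561]
wrist_force: [-0.6, 0.3, 2.3]
gripper_width: 0.017
tcp [ 0.5327 -0.2953  0.1099] shift [ 0.0009 -0.001  -0.0001] w 0.017029013228720854 3.85
```

```bash
python3 -m handwheel '[[0,0,0,0,0],[0,-0.005,0,0,0],[0,-0.02,0,0,0],[0,-0.045,0,0,0],[0,-0.08,0,0,0],[0,-0.12,0,0,0],[0,-0.15,0,0,0],[0,-0.16,0,0,0]]'
python3 go.py 0.5987 0.1817 0.27
python3 - <<'E'
from h import *
save('wrist','w3',(160,100,400,340),2.4)
E
```

```text
time: 4.65
ee_pos: [0.5344, -0.2953, 0.2739]
tcp_rot: [0.56, 1.49, -0.561]
wrist_force: [-0.0, -0.4, -0.3]
gripper_width: 0.0171
tcp [ 0.5344 -0.2953  0.2739] shift [ 0.0031  0.4017 -0.2651] w 0.01714596126780163 4.65
```

View pics/w3.png

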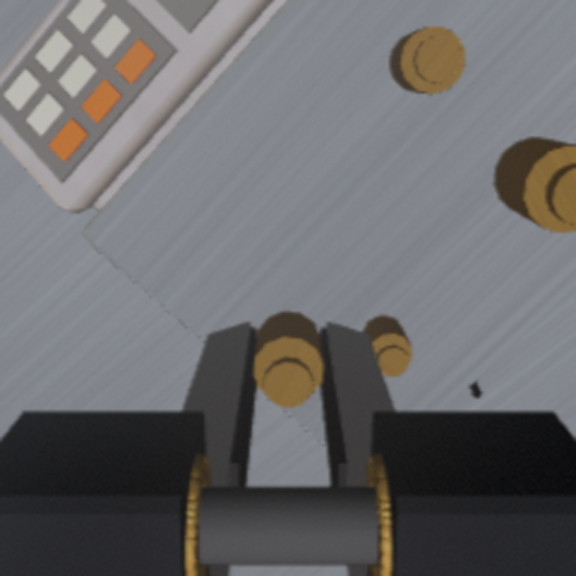

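```bash
python3 -m handwheel '[[0,0,0.008,-0.005,0],[0,0,0.025,-0.017,0],[0,0,0.05,-0.033,0],[0,0,0.08,-0.053,0],[0,0,0.11,-0.073,0],[0,0,0.14,-0.092,0],[0,0,0.17,-0.112,0],[0,0,0.2,-0.132,0],[0,0,0.23,-0.152,0],[0,0,0.26,-0.172,0],[0,0,0.29,-0.191,0],[0,0,0.32,-0.211,0],[0,0,0.35,-0.231,0],[0,0,0.375,-0.248,0],[0,0,0.393,-0.26,0],[0,0,0.4,-0.265,0],[0,0,0.4,-0.265,0],[0,0,0.4,-0.265,0]]'
python3 - <<'E'
from h import *
o=save('wrist','w4');print(R.from_rotvec(o['tcp_rot']).as_matrix().round(4),o['ee_pos'],o['gripper_width'],o['joint_pos'])
E
```

```text
time: 6.5
ee_pos: [0.5953, 0.179, 0.2685]
tcp_rot: [0.56, 1.498, -0.564]
wrist_force: [0.3, 0.1, -0.7]
gripper_width: 0.0168
[[-1.700e-03  6.581e-01  7.529e-01]
 [-1.800e-03  7.529e-01 -6.581e-01]
 [-1.000e+00 -2.500e-03 -1.000e-04]] [0.59533638 0.17899866 0.26845481] 0.016843310859031055 [-0.00286899  0.57797434 -0.56276821  1.50630765  0.32532857  1.15393573
  0.22709726]
```

View pics/w4.png

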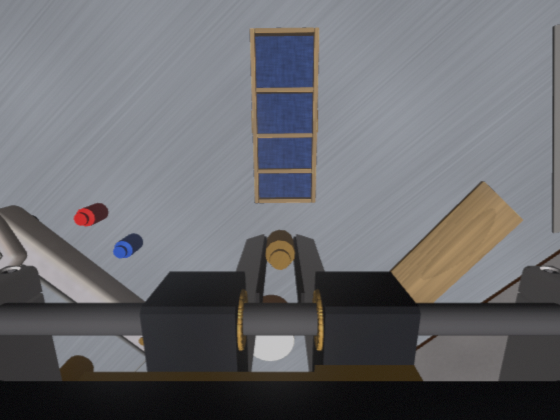

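```bash
python3 - <<'E'
from h import *
im=cv2.imread('pics/w4_full.png'); cv2.imwrite('pics/w4c.png',cv2.resize(im[20:210,235:335],None,fx=3.1,fy=3.1,interpolation=2))
E
```

```text
(no output)
```

View pics/w4c.png

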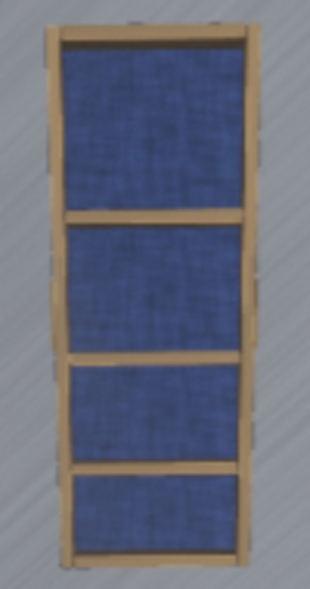

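```bash
python3 - <<'E'
from h import *
from scipy.optimize import least_squares
C=cam('wrist'); ca=lambda u,v,s,x,y:np.array([(u+.5)/s-.5+x,(v+.5)/s-.5+y])
A=[ca(*q,3.1,235,20) for q in [(248,566),(61,566),(47,26),(260,26)]]
print([onz(C,*a,.022)[:2].round(4) for a in A])
L=[(-.116,-.045),(-.116,.045),(.116,.045),(.116,-.045)]
def pts(p):
    c,s=np.cos(p[2]),np.sin(p[2]);return [np.array([p[0]+c*x-s*y,p[1]+s*x+c*y,.022]) for x,y in L]
f=lambda p:np.concatenate([proj(C,q)-a for q,a in zip(pts(p),A)])
s=least_squares(f,[.53,.24,2.42]);t=s.x;print(t,s.fun.round(1))
c,s=np.cos(t[2]),np.sin(t[2]);x=-.11
for k,w in (('50',.038),('100',.044),('200',.054),('500',.066)):
    m=x+w/2;x+=w+.006;print(k,(t[:2]+m*np.array([c,s])).round(4))
E
```

```text
[array([0.65  , 0.2004]), array([0.5911, 0.133 ]), array([0.4168, 0.2842]), array([0.4752, 0.351 ])]
[0.53340367 0.2420028  2.42804528] [ 0.1  0.4 -0.2  0.7 -0.4 -0.2  0.6 -0.6]
50 [0.6022 0.1824]
100 [0.5667 0.2132]
200 [0.5251 0.2492]
500 [0.4752 0.2924]
```

```bash
python3 go.py 0.6012 0.182 0.013
```

```text
tcp [0.5956 0.1785 0.2688] shift [0.2558 0.0068 0.0018] w 0.01692203474655423 6.55
```

```bash
python3 -m handwheel '[[0,0.02,0.003,0.001,0],[0,0.06,0.006,0.001,0],[0,0.1,0.006,0.001,0],[0,0.14,0.006,0.001,0],[0,0.175,0.006,0.001,0],[0,0.2,0.006,0.001,0],[0,0.21,0.006,0.001,0],[0,0.21,0.006,0.001,0],[0,0.21,0.006,0.001,0]]'
python3 go.py 0.6012 0.182 0.013;python3 - <<'E'
from h import *
save('wrist','w5',(130,20,430,320),2)
E
```

```text
time: 7.45
ee_pos: [0.6015, 0.1842, 0.0607]
tcp_rot: [0.563, 1.495, -0.561]
wrist_force: [0.1, -0.2, -0.0]
gripper_width: 0.0173
tcp [0.6015 0.1842 0.0607] shift [ 0.0477 -0.002   0.0012] w 0.017274817003238442 7.45
```

View pics/w5.png

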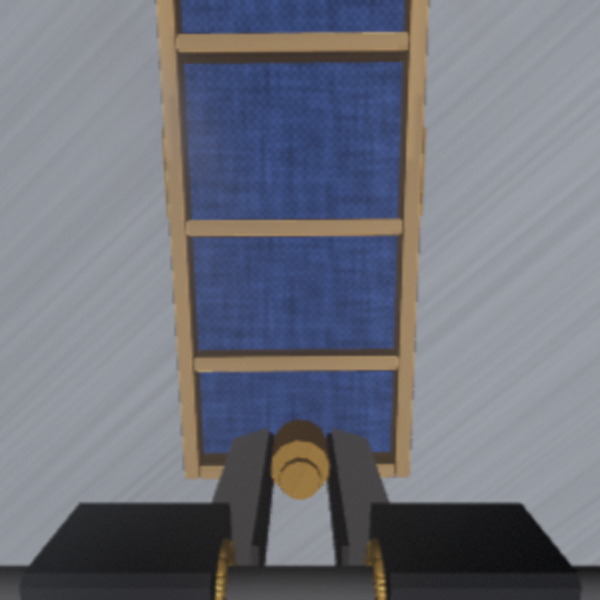

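```bash
python3 - <<'E'
from h import *
C=cam('wrist')
q=lambda u,v:onz(C,130+(u+.5)/2-.5,20+(v+.5)/2-.5,.022)[:2]
a,b,c,d=q(187,478),q(409,478),q(195,363),q(400,363)
print(a,b,np.linalg.norm(a-b),(a+b)/2,(c+d)/2,np.linalg.norm((a+b-c-d)/2))
m=(a+b)/2;n=(c+d)/2;e=(n-m)/np.linalg.norm(n-m);print('centre',m+e*.025, n-e*.022)
E
```

```text
[0.59226574 0.13415288] [0.65074799 0.2010383 ] 0.0888472427044712 [0.62150686 0.16759559] [0.58587455 0.1984609 ] 0.04714158698928448
centre [0.60261043 0.183964  ] [0.60250341 0.1840567 ]
```

```bash
python3 -m handwheel '[[0,0.015,0,0,0],[0,0.03,0,0,0],[0,0.038,0,0.001,0],[0,0.042,0,0.001,0],[0,0.044,0,0.001,0],[0,0.045,0,0.001,0],[0,0.045,0,0.001,0]]'
python3 go.py 0.602 0.1835 0.013;
```

```text
time: 8.2
ee_pos: [0.6014, 0.184, 0.0146]
tcp_rot: [0.561, 1.497, -0.561]
wrist_force: [0.2, -0.4, -1.4]
gripper_width: 0.0172
tcp [0.6014 0.184  0.0146] shift [0.0016 0.     0.0008] w 0.017177145903841527 8.2
```

```bash
python3 -m handwheel '[[0,0.0005,0,0,0],[0,0.001,0,0,0],[0,0.001,0,0,0],[0,0.001,0,0,0]]'
python3 -m handwheel '[[0,0.0005,0,0,0],[0,0.001,0,0,0],[0,0.001,0,0,0]]'
```

```text
time: 8.6
ee_pos: [0.6013, 0.1838, 0.0136]
tcp_rot: [0.561, 1.497, -0.561]
wrist_force: [0.0, 0.8, -0.7]
gripper_width: 0.0171
time: 8.9
ee_pos: [0.6013, 0.1838, 0.0129]
tcp_rot: [0.561, 1.497, -0.561]
wrist_force: [-0.7, -0.4, 3.4]
gripper_width: 0.0175
```

```bash
python3 -m handwheel '[[24,0,0,0,0],[30,0,0,0,0],[40,0,0,0,0],[44,0,0,0,0],[44,0,0,0,0],[44,0,0,0,0],[44,-0.01,0,0,0],[44,-0.03,0,0,0],[44,-0.06,0,0,0],[44,-0.1,0,0,0],[44,-0.15,0,0,0],[44,-0.2,0,0,0],[44,-0.25,0,0,0],[44,-0.26,0,0,0]]'
python3 - <<'E'
from h import *
save('wrist','w6',(130,20,430,320),2)
E
python3 go.py 0.6105 -0.295 0.27
```

```text
time: 10.3
ee_pos: [0.6038, 0.1858, 0.28]
tcp_rot: [0.567, 1.488, -0.554]
wrist_force: [-0.8, -0.7, -0.1]
gripper_width: 0.0414
tcp [0.6034 0.1853 0.2786] shift [ 0.0071 -0.3573  0.3211] w 0.04145160524611062 10.35
```

View pics/w6.png

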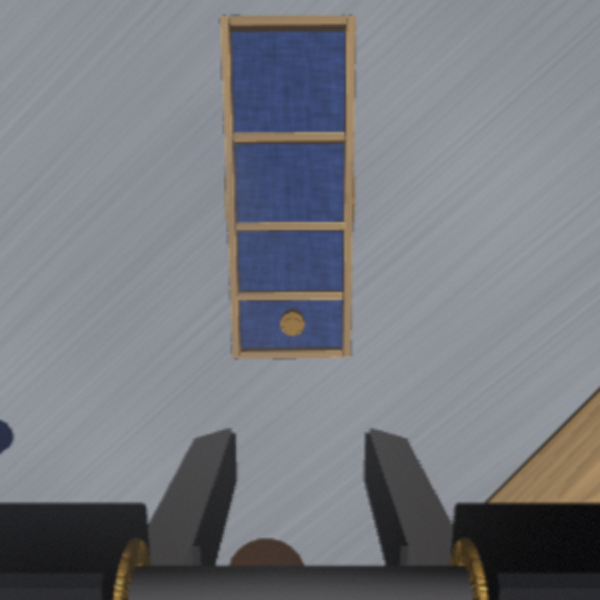

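```bash
python3 -m handwheel '[[48,0,-0.008,0.007,0],[48,0,-0.025,0.022,0],[48,0,-0.05,0.045,0],[48,0,-0.08,0.072,0],[48,0,-0.11,0.099,0],[48,0,-0.14,0.126,0],[48,0,-0.17,0.153,0],[48,0,-0.2,0.18,0],[48,0,-0.23,0.207,0],[48,0,-0.26,0.234,0],[48,0,-0.29,0.261,0],[48,0,-0.32,0.288,0],[48,0,-0.345,0.31,0],[48,0.01,-0.357,0.321,0],[48,0.04,-0.357,0.321,0],[48,0.08,-0.357,0.321,0],[48,0.11,-0.357,0.321,0],[48,0.12,-0.357,0.321,0],[48,0.12,-0.357,0.321,0],[48,0.12,-0.357,0.321,0]]'
python3 - <<'E'
from h import *
save('wrist','w7',(160,100,400,340),2.4)
E
python3 go.py 0.6105 -0.2948 0.110
```

```text
time: 12.35
ee_pos: [0.6091, -0.2958, 0.1532]
tcp_rot: [0.561, 1.496, -0.56]
wrist_force: [0.4, -0.5, 0.1]
gripper_width: 0.0453
tcp [ 0.6095 -0.2961  0.1539] shift [ 0.0439  0.0015 -0.0002] w 0.04496108941468106 12.4
```

View pics/w7.png

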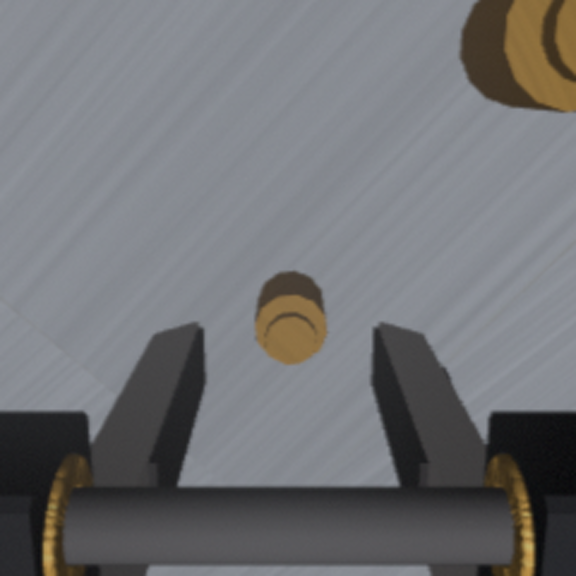

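```bash
python3 - <<'E'
from h import *
C=cam('wrist')
print(onz(C,160+291/2.4,100+341/2.4,.143),onz(C,160+291/2.4,100+330/2.4,.133))
E
```

```text
[ 0.61180161 -0.29553614  0.143     ] [ 0.61202798 -0.29564588  0.133     ]
```

```bash
python3 -m handwheel '[[48,0.015,0.002,0.001,0],[48,0.03,0.002,0.001,0],[48,0.039,0.002,0.001,0],[48,0.043,0.002,0.001,0],[48,0.044,0.002,0.001,0],[48,0.044,0.002,0.001,0],[15,0.044,0.002,0.001,0],[15,0.044,0.002,0.001,0],[15,0.044,0.002,0.001,0],[15,0.044,0.002,0.001,0],[0,0.044,0.002,0.001,0],[0,0.044,0.002,0.001,0],[0,0.044,0.002,0.001,0]]' 35
python3 go.py 0.611 -0.295 0.11
```

```text
time: 13.7
ee_pos: [0.6107, -0.2955, 0.1088]
tcp_rot: [0.561, 1.496, -0.561]
wrist_force: [-0.6, -0.5, 2.5]
gripper_width: 0.0213
tcp [ 0.6107 -0.2955  0.1088] shift [-0.0012  0.0006 -0.0001] w 0.02131887130605777 13.7
```

```bash
python3 -m handwheel '[[0,-0.005,0,0,0],[0,-0.02,0,0,0],[0,-0.045,0,0,0],[0,-0.08,0,0,0],[0,-0.12,0,0,0],[0,-0.15,0,0,0],[0,-0.16,0,0,0],[0,-0.16,0,0,0]]'
python3 go.py 0.5668 0.214 0.26
```

```text
time: 14.5
ee_pos: [0.6112, -0.2955, 0.2703]
tcp_rot: [0.561, 1.494, -0.561]
wrist_force: [-0.3, -0.1, -1.5]
gripper_width: 0.0216
tcp [ 0.6112 -0.2955  0.2703] shift [ 0.0095  0.3547 -0.3684] w 0.02155515838864924 14.5
```

```bash
python3 -m handwheel '[[0,0,0.008,-0.008,0],[0,0,0.025,-0.026,0],[0,0,0.048,-0.05,0],[0,0,0.073,-0.076,0],[0,0,0.1,-0.104,0],[0,0,0.127,-0.132,0],[0,0,0.155,-0.161,0],[0,0,0.183,-0.19,0],[0,0,0.21,-0.218,0],[0,0,0.237,-0.246,0],[0,0,0.264,-0.274,0],[0,0,0.29,-0.301,0],[0,0,0.315,-0.327,0],[0,0,0.335,-0.348,0],[0,0,0.35,-0.364,0],[0,0,0.3545,-0.368,0],[0,0,0.3545,-0.368,0],[0,0,0.3545,-0.368,0]]'
python3 go.py 0.5668 0.214 0.013
```

```text
time: 16.3
ee_pos: [0.5661, 0.2118, 0.2675]
tcp_rot: [0.56, 1.497, -0.564]
wrist_force: [0.3, 0.3, -1.4]
gripper_width: 0.0211
tcp [0.5661 0.2118 0.2675] shift [ 0.2545  0.0027 -0.001 ] w 0.021121559740488526 16.3
```

```bash
python3 -m handwheel '[[0,0.02,0.001,0,0],[0,0.06,0.001,0,0],[0,0.1,0.001,0,0],[0,0.14,0.001,0,0],[0,0.175,0.001,0,0],[0,0.2,0.001,0,0],[0,0.21,0.001,0,0],[0,0.21,0.001,0,0],[0,0.21,0.001,0,0]]'
python3 go.py 0.5668 0.214 0.012;python3 - <<'E'
from h import *
save('wrist','w8',(130,20,430,320),2)
E
```

```text
time: 17.2
ee_pos: [0.5679, 0.2142, 0.0595]
tcp_rot: [0.563, 1.495, -0.561]
wrist_force: [-0.1, -0.9, -0.5]
gripper_width: 0.0211
tcp [0.5679 0.2142 0.0595] shift [ 0.0475 -0.0009 -0.0007] w 0.021124290483774722 17.2
```

View pics/w8.png

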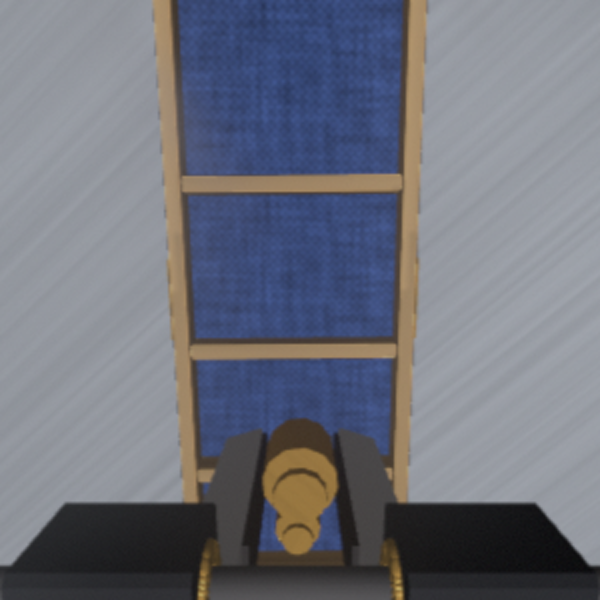

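```bash
cat > dv.py <<'E'
import sys
from h import *
C=cam('wrist')
q=lambda u,v:onz(C,130+(u+.5)/2-.5,20+(v+.5)/2-.5,.022)[:2]
f=list(map(float,sys.argv[1:]))  # far divider ul ur v, near divider ul ur v
a=(q(f[0],f[2])+q(f[1],f[2]))/2;b=(q(f[3],f[5])+q(f[4],f[5]))/2
print('far',a,'near',b,'pitch',np.linalg.norm(a-b),'mid',(a+b)/2)
E
python3 dv.py 186 403 350 192 397 475
```

```text
far [0.54749624 0.23101994] near [0.58555604 0.19766646] pitch 0.05060635510463035 mid [0.56652614 0.2143432 ]
```

```bash
python3 -m handwheel '[[0,0.015,-0.001,-0.001,0],[0,0.03,-0.001,-0.001,0],[0,0.039,-0.001,-0.001,0],[0,0.044,-0.001,-0.001,0],[0,0.046,-0.001,-0.001,0],[0,0.047,-0.001,-0.001,0],[0,0.047,-0.001,-0.001,0]]'
python3 -m handwheel '[[0,0.0005,0,0,0],[0,0.001,0,0,0],[0,0.001,0,0,0]]'
```

```text
time: 17.95
ee_pos: [0.5658, 0.2145, 0.0119]
tcp_rot: [0.562, 1.496, -0.561]
wrist_force: [-0.0, 0.3, -0.8]
gripper_width: 0.0212
time: 18.25
ee_pos: [0.5659, 0.2146, 0.0118]
tcp_rot: [0.562, 1.496, -0.561]
wrist_force: [-2.3, -1.4, 7.6]
gripper_width: 0.0213
```

Contact. Release and rise.

```bash
python3 -m handwheel '[[28,0,0,0,0],[34,0,0,0,0],[42,0,0,0,0],[46,0,0,0,0],[46,0,0,0,0],[46,0,0,0,0],[46,-0.01,0,0,0],[46,-0.03,0,0,0],[46,-0.06,0,0,0],[46,-0.1,0,0,0],[46,-0.15,0,0,0],[46,-0.2,0,0,0],[46,-0.25,0,0,0],[46,-0.26,0,0,0]]'
python3 - <<'E'
from h import *
save('wrist','w9',(130,20,430,320),2)
E
python3 go.py 0.5154 -0.1955 0.27
```

```text
time: 19.65
ee_pos: [0.5679, 0.2165, 0.2777]
tcp_rot: [0.567, 1.489, -0.554]
wrist_force: [0.5, 0.8, -0.2]
gripper_width: 0.0434
tcp [0.5675 0.2159 0.2763] shift [ 0.0044 -0.3443  0.2312] w 0.042928226642360165 19.7
```

View pics/w9.png

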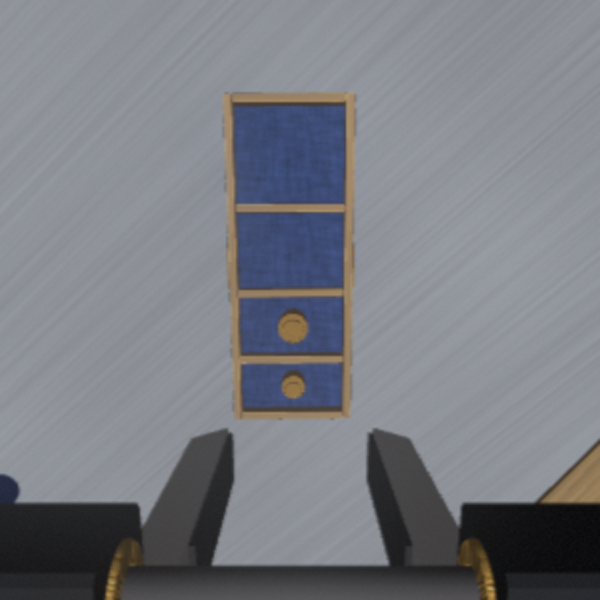

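```bash
python3 -m handwheel '[[54,0,-0.008,0.005,0],[54,0,-0.025,0.017,0],[54,0,-0.05,0.034,0],[54,0,-0.08,0.054,0],[54,0,-0.11,0.074,0],[54,0,-0.14,0.094,0],[54,0,-0.17,0.114,0],[54,0,-0.2,0.134,0],[54,0,-0.23,0.154,0],[54,0,-0.26,0.175,0],[54,0,-0.29,0.195,0],[54,0,-0.32,0.215,0],[54,0,-0.338,0.227,0],[54,0.005,-0.344,0.231,0],[54,0.03,-0.344,0.232,0],[54,0.065,-0.344,0.232,0],[54,0.09,-0.344,0.232,0],[54,0.1,-0.344,0.232,0],[54,0.1,-0.344,0.232,0],[54,0.1,-0.344,0.232,0]]'
python3 - <<'E'
from h import *
save('wrist','w10',(160,100,400,340),2.4)
E
python3 go.py 0.5164 -0.1961 0.120
```

```text
time: 21.7
ee_pos: [0.5145, -0.1969, 0.1709]
tcp_rot: [0.561, 1.497, -0.56]
wrist_force: [-0.5, 0.9, 0.3]
gripper_width: 0.0506
tcp [ 0.5149 -0.1971  0.1714] shift [0.0514 0.0017 0.0004] w 0.050850521596027494 21.75
```

View pics/w10.png

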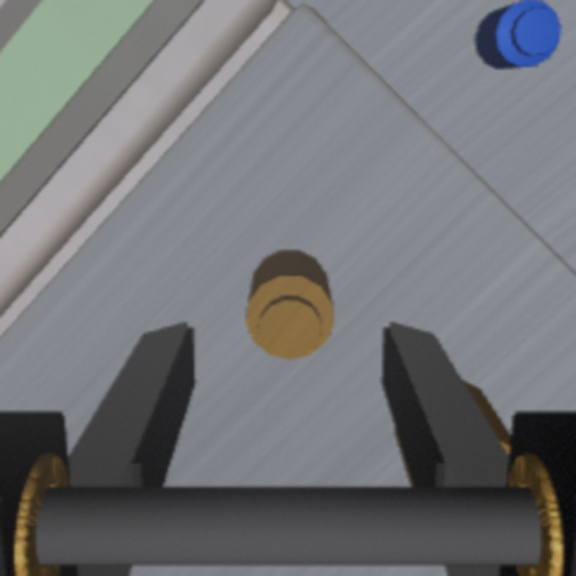

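```bash
python3 - <<'E'
from h import *
C=cam('wrist')
print(onz(C,160+290/2.4,100+329/2.4,.152),onz(C,160+290/2.4,100+317/2.4,.141))
E
```

```text
[ 0.51655837 -0.1963261   0.152     ] [ 0.51654671 -0.19624523  0.141     ]
```

```bash
python3 -m handwheel '[[54,0.015,0.002,0.0005,0],[54,0.03,0.002,0.0005,0],[54,0.042,0.002,0.0005,0],[54,0.049,0.002,0.0005,0],[54,0.053,0.002,0.0005,0],[54,0.053,0.002,0.0005,0],[20,0.053,0.002,0.0005,0],[20,0.053,0.002,0.0005,0],[20,0.053,0.002,0.0005,0],[20,0.053,0.002,0.0005,0],[0,0.053,0.002,0.0005,0],[0,0.053,0.002,0.0005,0],[0,0.053,0.002,0.0005,0]]' 40
python3 go.py 0.5165 -0.1963 0.118
```

```text
time: 23.05
ee_pos: [0.516, -0.1965, 0.1178]
tcp_rot: [0.561, 1.496, -0.561]
wrist_force: [-1.1, -0.2, 4.7]
gripper_width: 0.0275
tcp [ 0.516  -0.1965  0.1178] shift [-0.0002  0.0005  0.0003] w 0.02748869023058056 23.05
```

```bash
python3 -m handwheel '[[0,-0.005,0,0,0],[0,-0.02,0,0,0],[0,-0.045,0,0,0],[0,-0.08,0,0,0],[0,-0.12,0,0,0],[0,-0.145,0,0,0],[0,-0.15,0,0,0],[0,-0.15,0,0,0]]'
python3 go.py 0.525 0.2503 0.26
```

```text
time: 23.85
ee_pos: [0.5157, -0.1963, 0.2673]
tcp_rot: [0.561, 1.497, -0.561]
wrist_force: [0.0, -0.6, -2.6]
gripper_width: 0.0273
tcp [ 0.5157 -0.1963  0.2673] shift [ 0.0072  0.3426 -0.2866] w 0.027312513228985244 23.85
```

```bash
python3 -m handwheel '[[0,0,0.007,-0.006,0],[0,0,0.022,-0.018,0],[0,0,0.042,-0.035,0],[0,0,0.065,-0.054,0],[0,0,0.09,-0.075,0],[0,0,0.116,-0.097,0],[0,0,0.142,-0.119,0],[0,0,0.168,-0.141,0],[0,0,0.194,-0.162,0],[0,0,0.22,-0.184,0],[0,0,0.246,-0.206,0],[0,0,0.272,-0.228,0],[0,0,0.298,-0.249,0],[0,0,0.32,-0.268,0],[0,0,0.335,-0.28,0],[0,0,0.3425,-0.2865,0],[0,0,0.3425,-0.2865,0],[0,0,0.3425,-0.2865,0]]'
python3 -m handwheel '[[0,0.02,0.001,0,0],[0,0.05,0.001,0,0],[0,0.085,0.001,0,0],[0,0.12,0.001,0,0],[0,0.155,0.001,0,0],[0,0.18,0.001,0,0],[0,0.195,0.001,0,0],[0,0.195,0.001,0,0],[0,0.195,0.001,0,0]]'
python3 go.py 0.525 0.2503 0.021;python3 - <<'E'
from h import *
save('wrist','w11',(130,20,430,320),2)
E
```

```text
time: 25.65
ee_pos: [0.5248, 0.2489, 0.2665]
tcp_rot: [0.56, 1.498, -0.564]
wrist_force: [0.6, -0.1, -2.5]
gripper_width: 0.0275
time: 26.55
ee_pos: [0.5265, 0.2507, 0.0732]
tcp_rot: [0.562, 1.496, -0.561]
wrist_force: [0.8, -0.5, -2.6]
gripper_width: 0.0275
tcp [0.5265 0.2507 0.0732] shift [ 0.0522 -0.0014 -0.0009] w 0.027522989364183573 26.55
```

View pics/w11.png

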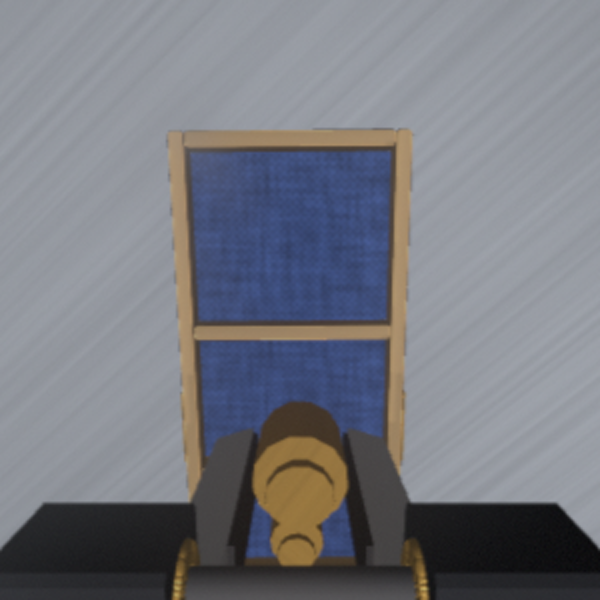

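```bash
python3 dv.py 176 405 138 186 400 331; python3 - <<'E'
import numpy as np
E
```

```text
far [0.44764868 0.31700129] near [0.50212006 0.2704422 ] pitch 0.07165807680028953 mid [0.47488437 0.29372174]
```

```bash
python3 -m handwheel '[[0,0.015,-0.001,-0.001,0],[0,0.03,-0.001,-0.001,0],[0,0.041,-0.001,-0.001,0],[0,0.047,-0.001,-0.001,0],[0,0.05,-0.001,-0.001,0],[0,0.051,-0.001,-0.001,0],[0,0.0515,-0.001,-0.001,0],[0,0.0515,-0.001,-0.001,0]]'
python3 -m handwheel '[[0,0.0005,0,0,0],[0,0.001,0,0,0],[0,0.001,0,0,0]]'
```

```text
time: 27.4
ee_pos: [0.5246, 0.2511, 0.0213]
tcp_rot: [0.562, 1.497, -0.561]
wrist_force: [-0.1, 0.0, -2.4]
gripper_width: 0.0273
time: 27.7
ee_pos: [0.5246, 0.251, 0.0208]
tcp_rot: [0.562, 1.496, -0.561]
wrist_force: [-1.6, 0.0, 5.5]
gripper_width: 0.0273
```

Contact. Release and go up.

```bash
python3 -m handwheel '[[32,0,0,0,0],[38,0,0,0,0],[42,0,0,0,0],[46,0,0,0,0],[46,0,0,0,0],[46,0,0,0,0],[46,-0.01,0,0,0],[46,-0.03,0,0,0],[46,-0.06,0,0,0],[46,-0.1,0,0,0],[46,-0.15,0,0,0],[46,-0.2,0,0,0],[46,-0.25,0,0,0],[46,-0.26,0,0,0]]'
python3 - <<'E'
from h import *
save('wrist','w12',(130,20,430,320),2)
E
python3 go.py 0.5951 -0.1875 0.28
```

```text
time: 29.1
ee_pos: [0.5265, 0.2532, 0.2869]
tcp_rot: [0.567, 1.49, -0.554]
wrist_force: [0.8, 0.6, -0.8]
gripper_width: 0.0432
tcp [0.5262 0.2526 0.2856] shift [ 0.0043 -0.2864  0.3412] w 0.04344481533548876 29.15
```

View pics/w12.png

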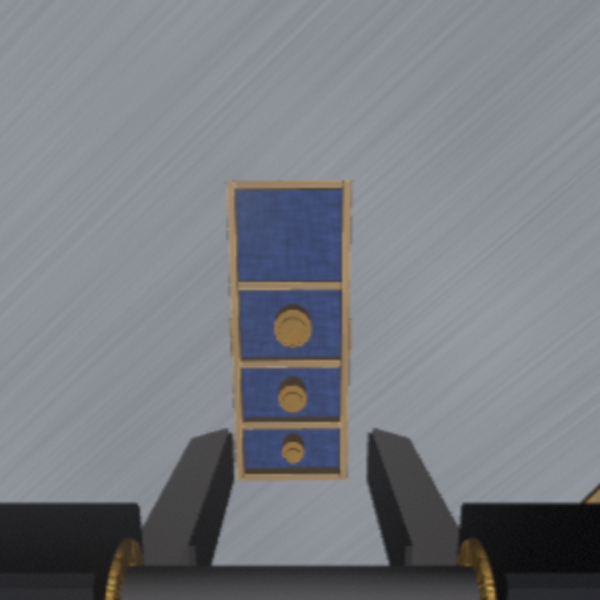

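```bash
python3 -m handwheel '[[68,0,-0.007,0.008,0],[68,0,-0.022,0.026,0],[68,0,-0.044,0.052,0],[68,0,-0.068,0.081,0],[68,0,-0.092,0.11,0],[68,0,-0.116,0.138,0],[68,0,-0.14,0.167,0],[68,0,-0.164,0.195,0],[68,0,-0.188,0.224,0],[68,0,-0.212,0.253,0],[68,0,-0.236,0.281,0],[68,0,-0.26,0.31,0],[68,0,-0.278,0.331,0],[68,0.005,-0.286,0.341,0],[68,0.03,-0.286,0.341,0],[68,0.06,-0.286,0.341,0],[68,0.08,-0.286,0.341,0],[68,0.085,-0.286,0.341,0],[68,0.085,-0.286,0.341,0],[68,0.085,-0.286,0.341,0]]'
python3 - <<'E'
from h import *
save('wrist','w13',(160,100,400,340),2.4)
E
python3 go.py 0.5951 -0.1875 0.122
```

```text
time: 31.15
ee_pos: [0.5937, -0.1884, 0.1955]
tcp_rot: [0.561, 1.496, -0.56]
wrist_force: [-0.4, -0.3, -0.4]
gripper_width: 0.0636
tcp [ 0.594  -0.1885  0.1959] shift [0.0739 0.0014 0.0001] w 0.06409028598147623 31.2
```

View pics/w13.png

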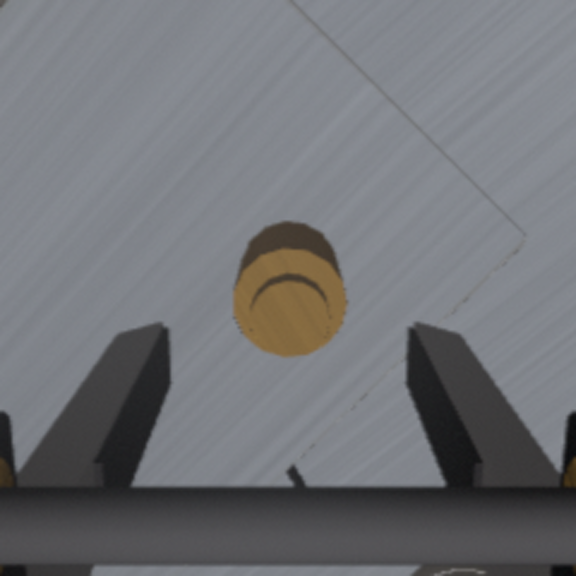

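```bash
python3 - <<'E'
from h import *
C=cam('wrist')
print(onz(C,160+290/2.4,100+317/2.4,.168),onz(C,160+290/2.4,100+302.5/2.4,.152))
E
```

```text
[ 0.59496263 -0.18712066  0.168     ] [ 0.59525985 -0.18727367  0.152     ]
```

```bash
python3 -m handwheel '[[68,0.015,0.001,0,0],[68,0.03,0.0015,0,0],[68,0.05,0.0015,0,0],[68,0.065,0.0015,0,0],[68,0.072,0.0015,0,0],[68,0.074,0.0015,0,0],[68,0.074,0.0015,0,0],[30,0.074,0.0015,0,0],[30,0.074,0.0015,0,0],[30,0.074,0.0015,0,0],[30,0.074,0.0015,0,0],[0,0.074,0.0015,0,0],[0,0.074,0.0015,0,0],[0,0.074,0.0015,0,0]]' 50
python3 go.py 0.595 -0.1875 0.122
```

```text
time: 32.6
ee_pos: [0.5944, -0.188, 0.1214]
tcp_rot: [0.561, 1.496, -0.562]
wrist_force: [-1.5, 0.0, 5.1]
gripper_width: 0.0371
tcp [ 0.5944 -0.188   0.1214] shift [-0.0006  0.0008  0.0002] w 0.0371180469445235 32.6
```

```bash
python3 -m handwheel '[[0,-0.004,0,0,0],[0,-0.015,0,0,0],[0,-0.035,0,0,0],[0,-0.065,0,0,0],[0,-0.1,0,0,0],[0,-0.13,0,0,0],[0,-0.15,0,0,0],[0,-0.155,0,0,0],[0,-0.155,0,0,0]]'
python3 go.py 0.475 0.2933 0.27
```

```text
time: 33.5
ee_pos: [0.5942, -0.1876, 0.2762]
tcp_rot: [0.561, 1.497, -0.561]
wrist_force: [0.6, 0.4, -5.4]
gripper_width: 0.0371
tcp [ 0.5942 -0.1876  0.2762] shift [ 0.0061  0.2841 -0.4059] w 0.03709568590573925 33.5
```

```bash
python3 -m handwheel '[[0,0,0.005,-0.007,0],[0,0,0.015,-0.021,0],[0,0,0.03,-0.043,0],[0,0,0.049,-0.07,0],[0,0,0.069,-0.099,0],[0,0,0.09,-0.129,0],[0,0,0.111,-0.159,0],[0,0,0.132,-0.189,0],[0,0,0.153,-0.219,0],[0,0,0.174,-0.249,0],[0,0,0.195,-0.279,0],[0,0,0.216,-0.309,0],[0,0,0.235,-0.336,0],[0,0,0.253,-0.361,0],[0,0,0.267,-0.381,0],[0,0,0.277,-0.396,0],[0,0,0.284,-0.406,0],[0,0,0.284,-0.406,0],[0,0,0.284,-0.406,0],[0,0,0.284,-0.406,0]]'
python3 -m handwheel '[[0,0.015,0.001,0,0],[0,0.04,0.001,0,0],[0,0.075,0.001,0,0],[0,0.11,0.001,0,0],[0,0.145,0.001,0,0],[0,0.17,0.001,0,0],[0,0.185,0.001,0,0],[0,0.19,0.001,0,0],[0,0.19,0.001,0,0],[0,0.19,0.001,0,0]]'
python3 go.py 0.475 0.2933 0.0244;python3 - <<'E'
from h import *
save('wrist','w14',(130,20,430,320),2)
E
```

```text
time: 35.5
ee_pos: [0.4754, 0.2916, 0.2757]
tcp_rot: [0.561, 1.496, -0.564]
wrist_force: [0.3, -0.4, -4.2]
gripper_width: 0.0372
time: 36.5
ee_pos: [0.4766, 0.2941, 0.0869]
tcp_rot: [0.563, 1.496, -0.561]
wrist_force: [0.7, -0.7, -5.1]
gripper_width: 0.0374
tcp [0.4766 0.2941 0.0869] shift [ 0.0625 -0.0018 -0.0007] w 0.03739019332671439 36.5
```

View pics/w14.png

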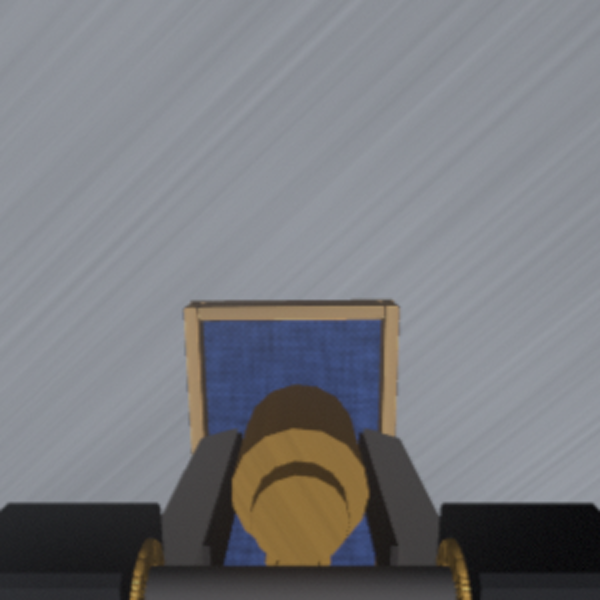

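```bash
python3 -m handwheel '[[0,0.012,-0.0015,-0.0005,0],[0,0.028,-0.0015,-0.0005,0],[0,0.044,-0.0015,-0.0005,0],[0,0.053,-0.0015,-0.0005,0],[0,0.058,-0.0015,-0.0005,0],[0,0.06,-0.0015,-0.0005,0],[0,0.0615,-0.0015,-0.0005,0],[0,0.0615,-0.0015,-0.0005,0],[0,0.0615,-0.0015,-0.0005,0]]'
python3 -m handwheel '[[0,0.0005,0,0,0],[0,0.001,0,0,0],[0,0.001,0,0,0]]'
```

```text
time: 37.45
ee_pos: [0.4747, 0.2934, 0.0249]
tcp_rot: [0.562, 1.496, -0.561]
wrist_force: [-0.1, 1.2, -5.1]
gripper_width: 0.0376
time: 37.75
ee_pos: [0.4747, 0.2933, 0.0244]
tcp_rot: [0.562, 1.496, -0.561]
wrist_force: [-2.0, -0.6, 5.1]
gripper_width: 0.0372
```

```bash
python3 -m handwheel '[[42,0,0,0,0],[46,0,0,0,0],[51,0,0,0,0],[51,0,0,0,0],[51,0,0,0,0],[51,-0.01,0,0,0],[51,-0.03,0,0,0],[51,-0.06,0,0,0],[51,-0.1,0,0,0],[51,-0.15,0,0,0],[51,-0.2,0,0,0],[51,-0.25,0,0,0],[51,-0.26,0,0,0],[51,-0.26,0,0,0],[51,-0.26,0,0,0]]'
python3 - <<'E'
from h import *
save('wrist','w15',(130,20,430,320),2)
save('top','t2',(120,130,480,330),2.2)
save('scene','s2')
E
```

```text
time: 39.25
ee_pos: [0.4737, 0.2923, 0.2825]
tcp_rot: [0.56, 1.498, -0.563]
wrist_force: [0.6, -0.4, -0.1]
gripper_width: 0.0479
```

View pics/w15.png

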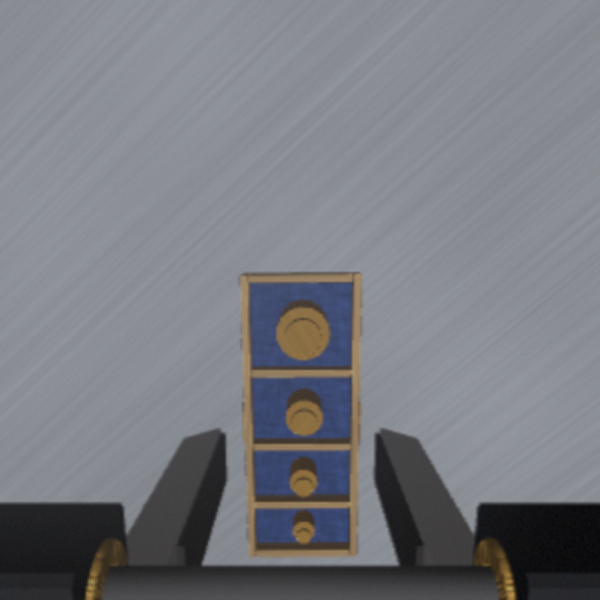

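View pics/s2.png

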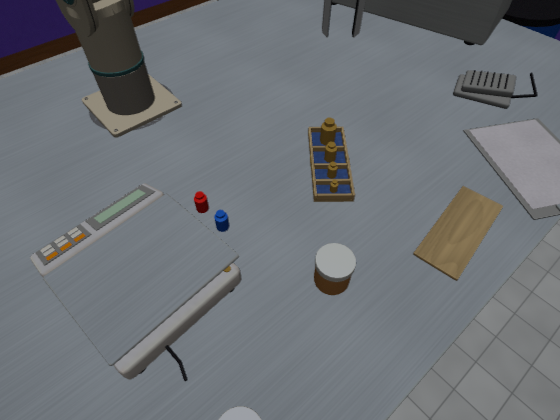

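View pics/t2.png

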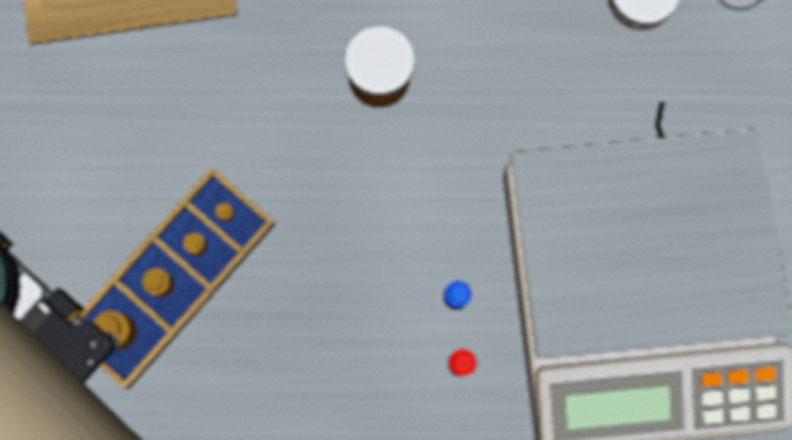

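All four weights stand upright in their compartments. The pan is empty, and the jar (scene 335,258) and the blue and red pieces haven't moved.

```bash
python3 - <<'E'
from plant import r
print(r.job_done(), r.get_obs()['time'])
E
```

```text
the job is handed in; nothing more can be done
the job is handed in; nothing more can be done
```

I took the four weights off the pan one at a time, smallest first. Each was lowered into its compartment until the wrist felt light contact (3–8 N), then released. I handed the job in at about 39.4 s of the 128 s allowed, with the gripper open about 0.28 m above the bench and touching nothing.

The last wrist, scene and top pictures show:
- **Weights:** all four stand upright near the middle of their own compartments, in order of size from narrowest to widest.
- **Surroundings:** the pan is empty, and the jar and the blue and red look-alikes are where they started.

- **Disagreement:** the top camera's weight positions were about 5–6 mm away from the scene camera's. The scene and wrist cameras agreed to about 2 mm. I relied on the wrist views, and for the tray I checked them against its known divider spacing, which matched to within 1 mm.

No checks failed.

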